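# Set the pull-out alarm knob and open the clock's prop leg

### The arm

A 6-joint arm with a two-finger parallel gripper is mounted at the origin on a cart in front of the work surface, level with it; the furniture and walls round the work are solid. World frame = base frame: x ahead of the robot, y to its left, z up, the work surface at z = 0. Lengths are in mm, angles in rad, forces in N, time in s.
With the tool pointing down it reaches from about 275 to 750 mm from the base axis. Payload 10.2 kg.
Tool frame: the origin (TCP) lies on the centre line of the jaws, within the pads' length; the fingertips stand 17 mm ahead of it and the grasp point (between the pads) lies 2 mm behind it; z points along the fingers, y is the line along which they close (so a half turn about z gives the same grasp; the last joint's range is limited). The gripper opens to 85 mm and grips with 20 to 120 N. Pads are 22 mm wide; open, the fingers measure 114 mm over their backs; the gripper's body (76 mm by 85 mm) begins 54 mm behind the grasp point. The pads swing forward as they close: fully open they stand 13 mm farther back than shut.
Start: joints at [-1.328, 0.313, 1.498, -0, 1.331, -0.223], TCP at [235.786, -469.08, 248.294] pointing down, gripper open.
Joint ranges: [-2.94, 2.94], [-0.97, 2.17], [0.19, 2.56], [-1.23, 4.37], [0.02, 3.11], [-2.88, 2.88]. Speed limits (rad/s): [2.39, 2.39, 3.01, 3.14, 3.14, 3.14].

### API

Orientations are given as a unit quaternion [w, x, y, z].
In Python, from rig import ctrl gives the robot as it stands. The module is installed in compiled form; this text tells all that it offers.
- The arm moves only by the shell command python3 -m jog 'ROWS' [FORCE]. ROWS is JSON, a list of rows, each an object with "delta_pos": the shift along the world's x, y, z in mm, a list of three; "angular": the turn, a rotation vector about the world's x, y, z in rad, a list of three; "fingers": the opening, from 0 (shut) to 1 (fully open). In form: [{"delta_pos": [tx, ty, tz], "angular": [rx, ry, rz], "fingers": fingers}, ...]. A call has 1 to 10 rows; each row is the pose to reach, as a shift and turn from the pose commanded when the call began; what a row does not reach only later rows make up. A row lasts 1/8 s, in which the tool goes at most 62.5 mm and 10.7 degrees, less where a joint would pass 70% of its speed; a pose out of reach is approached as far as the arm can. A call with a gripper value outside its range is refused whole. The fingers move at their own pace and stop on an object; FORCE is the grip in N (left out, the last holds). Time passes only in rows, so rows that repeat a pose let the fingers close. It gives the time, the measured TCP pose, the force, the opening and the grip force at its end, in the units of the state.
- ctrl.sense(): the state, without advancing time (a new reading comes with each control period).
- ctrl.capture(name): name is "side" or "top"; returns a dict with "pixels" (480x640x3 uint8, blue, green, red), "fx", "fy", "cx", "cy" (pixels), "dist" ([k1, k2, p1, p2, k3] as OpenCV has them; the pictures are not rectified), "R" (3x3) and "t" (3): a world point X has camera coordinates R X + t. Camera axes: x right, y down, z forward; pixel columns grow to the right and rows downward; lengths in mm; the calibration is good to about 2 mm. A picture is of the moment at which its call begins. There is no depth.
- ctrl.finish_job(): hands the job in; it is judged then, once.
The state is a dict: "time_s": time; "joints": joint angles; "dq": joint speeds; "tau": joint torques, N m; "eef_pos": TCP position; "ee_rot": TCP orientation; "force": force on the tool from outside, world axes, zero at the start; "wrist_torque": the same for the moment, N m; "grip_width": opening from 0.0 (shut) to 1.0 (fully open); "grip_force": force on a finger pad.
Only numpy, scipy, OpenCV 4.12 (cv2) and the standard library are available. Lean on these libraries where they do the work, as an engineer would, in place of code of your own. Each camera call takes 0.05 s, during which the arm holds its last target. There are 200 camera calls.

### The job

The desk clock lies on its face: get it ready to be stood up by swinging its prop leg out fully to the stop, and set its alarm: pull the large bar knob out, turn it so that its pointer stands at the tall post (not at one of the flat studs), and push the knob fully back in. Leave the small round knob as it is and the other things on the desk where they stand.

Things in the scene. Friction and masses are not known exactly. Their poses are not given: they have to be found in the camera images.
- clock: grey desk clock lying on its face, fixed on its non-slip pad: case 130 (x) x 220 (y) mm, on a pad 136 x 226; flat back plate facing up at 34 mm above the desk. Origin: centre of the underside, on the desk. Its +y end carries the alarm knob, its -y end the hinge of the prop leg; z up.
- knob_base (a point): point on the back plate where the vertical axis of the alarm knob meets it: clock frame (0, 62, 34) mm. Same axes as the clock; does not move with the knob. Around it stands a ring (22 mm radius) of 15 small fixed detent pins 6 mm high, 24 degrees apart.
- knob_grip (a point): point on the axis of the black alarm knob, in its upright grip bar, 30 mm above the plate when in; moves with the knob. Bar: flat upright sides, 14 mm thick, 42 mm long (18 behind the axis, 24 ahead), 10 to 42 mm above the plate when in; below it a skirt of 19 mm radius. Axes turn with the knob: y along the bar toward the pointer, x across it (closing direction), z up.
- pointer (a point): point 38 mm from the knob's axis, straight ahead of its pointer nose (a low nose at the foot of one end of the bar, reaching 32 mm out; a white line on top of the bar runs toward that end). Turns with the knob; when the knob is set to a mark, this point is straight above or in the mark's axis seen from above.
- alarm_lift (a joint): how far the alarm knob is pulled out (up), m: 0 fully in, 0.010 fully out. It moves stiffly (about 3 N) and stays where it is left.
- alarm_knob (a joint): angle of the alarm knob, rad, counter-clockwise from above; starts at 0 with the pointer toward the clock's +y; limits -1.7 to 1.7. When in, it is locked by keys between the detent pins (only brute force makes it jump); pulled out over 6 mm it turns with slight friction (0.02 N m) and stays where left. It goes in only at notches 24 degrees (0.419 rad) apart, centring itself to about 3 degrees.
- mark: the alarm mark: the one tall steel post (8.4 mm diameter, 11 mm high) standing on the back plate 38 mm from the knob's axis. It stands at one of four places: 48 or 72 degrees to either side of the clock's +y direction about the knob's axis, at a notch. The other three places have flat steel studs of the same diameter, only 2 mm high. Fixed. Origin: centre of its foot, on the plate.
- prop_leg (a joint): angle of the prop leg, rad: 0 folded flat along the back plate toward the knob, 1.35 swung out against its stop. Starts part way, 0.70 to 0.95. Friction (0.06 N m) holds it where it is left.
- leg_hinge (a point): middle of the leg's hinge, clock frame (0, -95, 40) mm; the hinge axis runs along the clock's x. Axes as the clock's.
- leg_tip (a point): middle of the rubber cross bar at the free end of the steel prop leg: 85 mm from the hinge; bar 8 mm thick and 42 mm long along the clock's x. At angle a it lies 85 cos a mm toward the clock's +y from the hinge and 85 sin a mm above it. Push the cross bar from the knob's side toward the clock's -y, following its arc (back and up; a level push can jam by friction at the lower angles).
- time_knob (a joint): angle of the small round time-setting knob, rad; 16 mm diameter, 13 mm high, at clock frame (42, -30) mm on the plate; turns easily. To be left alone.
- mini_speaker: small dark desk speaker, 67x66x82 tall mm, standing loose on the desk close to the clock; leave in place. Origin: centre of its underside.
- votive: small clear glass cup, 54 diameter, 36 tall mm, standing loose on the desk close to the clock; leave in place. Origin: centre of its underside.
- stapler: red stapler, 138x40x48 tall mm, standing loose on the desk close to the clock; leave in place. Origin: centre of its underside.
- tape_roll: roll of masking tape lying flat, 103x99x24 tall mm, standing loose on the desk close to the clock; leave in place. Origin: centre of its underside.
- sticky_block: block of sticky notes, 77x77x20 tall mm, standing loose on the desk close to the clock; leave in place. Origin: centre of its underside.
- eraser: worn eraser, 46x23x13 tall mm, standing loose on the desk close to the clock; leave in place. Origin: centre of its underside.
- binder_clip: black binder clip, 20x31x35 tall mm, standing loose on the desk close to the clock; leave in place. Origin: centre of its underside.

How it is judged (in metres and radians):
On the way, in this order (a step that is already met when the one before it is completed fails the run):
1. the alarm knob is pulled out of its lock (value of joint alarm_lift above 0.006 m), for 0.1 s.
2. still out, it is turned to the tall post (value of joint alarm_lift above 0.0045 m and horizontal distance between pointer and mark below 0.0075 m), for 0.1 s.
At the end, for the whole second after the job is handed in: The alarm knob is pushed in (within 2 mm of fully in) with its pointer point within 4.5 mm (7 degrees) of the tall post's axis seen from above, the prop leg stands within 0.08 rad (5 degrees) of its stop, and both are at rest (value of joint alarm_lift below 0.002 m and horizontal distance between pointer and mark below 0.0045 m and value of joint prop_leg above 1.27 rad and velocity of joint alarm_knob between -0.05 and 0.05 rad/s and velocity of joint prop_leg between -0.05 and 0.05 rad/s); the robot touches nothing.
It fails at once if another thing on the desk is shoved more than 20 mm (distance of any of mini_speaker, votive, stapler, tape_roll, sticky_block, eraser, binder_clip from where it was at the start of the episode above 0.02 m).
It fails at once if the small time knob is turned more than 0.2 rad (value of joint time_knob above 0.2 rad or value of joint time_knob below -0.2 rad).
It also fails if it takes over 42 s, if anything falls off the work surface, if the arm or the gripper's body presses on something with over 40 N, if the wrist force passes 120 N, or if a joint passes its speed limit or range.

## Working session

There is one attempt and no reset: what is moved stays moved. The work goes in short steps, Python scripts to look and compute and a shell command to move; the robot and the scene stay as the last step left them, time stands still between calls to the robot, and variables do not carry over. Pictures are saved under pics/ and viewed, at most 10 in all, crops included, and the job is handed in when it is done.

```bash
mkdir -p pics; python3 - <<'E'
from rig import ctrl
import cv2,numpy as np
for n in("top","side"):
    c=ctrl.capture(n); cv2.imwrite(f"pics/{n}0.png",c["pixels"])
    R=np.array(c["R"]);print(n,c["fx"],c["cx"],c["cy"],c["dist"],(-R.T@np.array(c["t"])).round(0),R.round(2).tolist())
s=ctrl.sense();print(s["time_s"],s["eef_pos"],s["ee_rot"],s["grip_width"],s["force"])
E
```

```text
top 450.8534311218756 311.0741083816531 243.76323959643733 [0.03255026 0.         0.         0.         0.        ] [448. 103. 931.] [[0.01, -1.0, 0.02], [-0.99, -0.02, -0.12], [0.12, -0.02, -0.99]]
side 604.7022797383862 324.74877160557014 248.4969797939528 [-0.14386  0.       0.       0.       0.     ] [335. 820. 588.] [[-0.94, -0.34, 0.02], [-0.21, 0.54, -0.82], [0.27, -0.77, -0.57]]
0.1 [ 235.73661942 -468.86777526  247.81004629] [-5.76408592e-04  9.73002528e-01  2.30793735e-01  6.26507618e-06] 0.997624737664933 [-0.06834101  0.70707416  0.60367885]
```

View pics/top0.png

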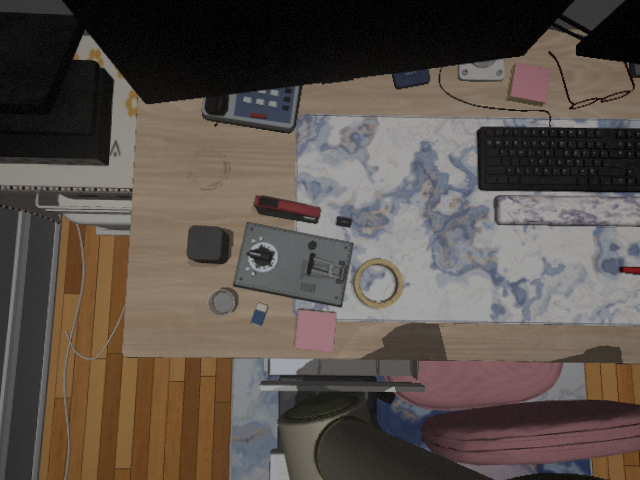

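View pics/side0.png

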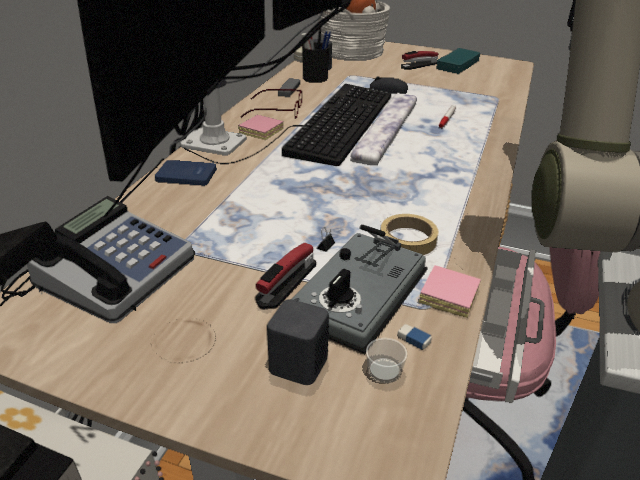

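The top view shows the clock with corners near (247,222), (353,241), (341,306), (235,286). The knob is at about (262,256) and the leg's cross bar near (310,265). Next I take crops and fit the outline.

```bash
cat > h.py <<'E'
import cv2,numpy as np
from rig import ctrl
def K(c): return np.array([[c["fx"],0,c["cx"]],[0,c["fy"],c["cy"]],[0,0,1.]]),np.array(c["dist"],float)
def ray(c,p,z):
    k,d=K(c);u=cv2.undistortPoints(np.array(p,float).reshape(-1,1,2),k,d).reshape(-1,2)
    R=np.array(c["R"]);C=-R.T@np.array(c["t"]);v=np.c_[u,np.ones(len(u))]@R
    return C+v*((z-C[2])/v[:,2])[:,None]
def proj(c,X):
    k,d=K(c);return cv2.projectPoints(np.array(X,float).reshape(-1,3),cv2.Rodrigues(np.array(c["R"]))[0],np.array(c["t"],float),k,d)[0].reshape(-1,2)
E
python3 - <<'E'
from h import *
c=ctrl.capture("top");im=c["pixels"]
hsv=cv2.cvtColor(im,cv2.COLOR_BGR2HSV);print(hsv[290,280],hsv[235,290],hsv[310,280])
m=((hsv[...,1]<60)&(hsv[...,2]<130)&(hsv[...,2]>50)).astype(np.uint8)*255
m[:215]=0;m[315:]=0;m[:,:230]=0;m[:,360:]=0
m=cv2.morphologyEx(m,cv2.MORPH_OPEN,np.ones((5,5)));m=cv2.morphologyEx(m,cv2.MORPH_CLOSE,np.ones((7,7)))
cn=max(cv2.findContours(m,0,2)[0],key=cv2.contourArea)
r=cv2.minAreaRect(cn);b=cv2.boxPoints(r);print(r,b.tolist())
P=ray(c,b,34);print(P.round(1).tolist(),[np.linalg.norm(P[i]-P[i-1]).round(1) for i in range(4)],P.mean(0))
v=im[205:325,220:365];v=cv2.resize(v,None,fx=5,fy=5,interpolation=cv2.INTER_CUBIC)
for q in b: cv2.circle(v,tuple(int(x) for x in (q-[220,205])*5),4,(0,0,255),1)
cv2.imwrite("pics/t1.png",v)
s=ctrl.capture("side")["pixels"][215:350,290:435]
cv2.imwrite("pics/s1.png",cv2.resize(s,None,fx=4.4,fy=4.4,interpolation=cv2.INTER_CUBIC))
E
```

```text
[98 11 94] [ 90  13 101] [ 15  56 140]
((293.4403381347656, 263.0337219238281), (111.211669921875, 65.09770202636719), 11.142889976501465) [[232.5924835205078, 284.2227783203125], [245.1730499267578, 220.352294921875], [354.2882080078125, 241.84466552734375], [341.7076416015625, 305.71514892578125]]
[[475.6, 238.4, 34.0], [603.8, 217.7, 34.0], [563.6, -2.3, 34.0], [436.1, 22.5, 34.0]] [np.float64(219.5), np.float64(129.9), np.float64(223.6), np.float64(129.9)] [519.77976144 119.07227277  34.        ]
```

View pics/t1.png

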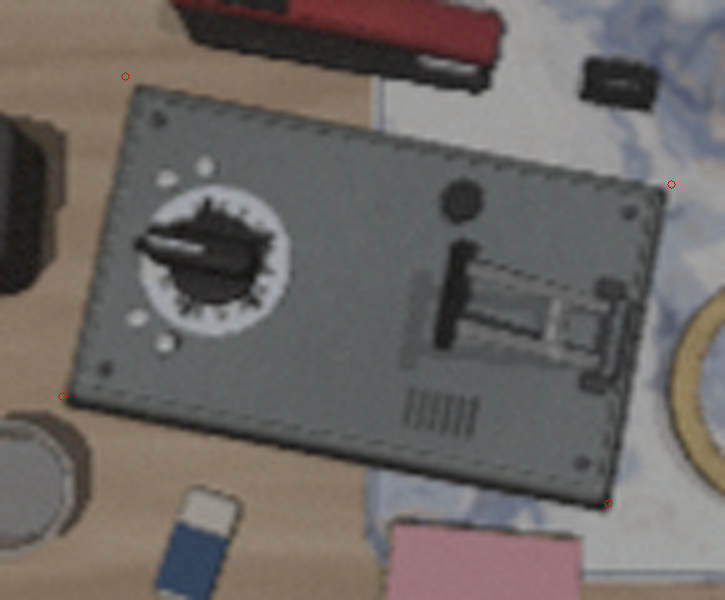

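View pics/s1.png

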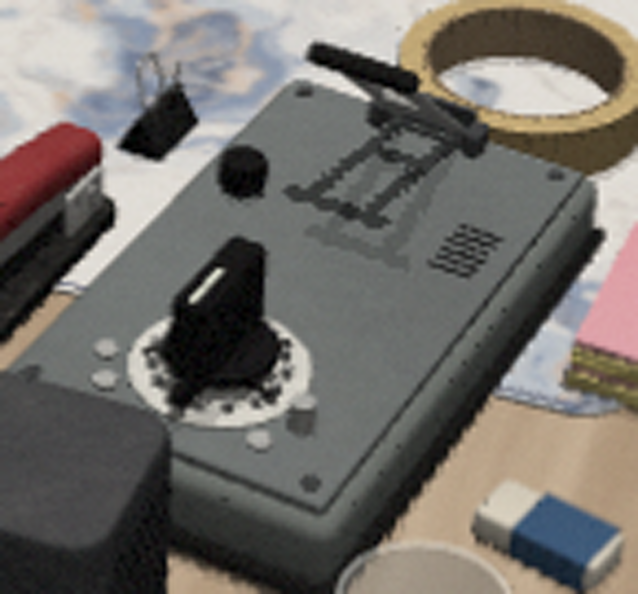

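The tall post is the one at top-crop (165,343) and side-crop (303,415). It is 72° counter-clockwise from the pointer, on the clock's -x side, and the other three are flat. Next I fit the pose from the studs, post and time knob.

```bash
cat >> h.py <<'E'
def fit(A,B):
    a=A-A.mean(0);b=B-B.mean(0);th=np.arctan2((a[:,0]*b[:,1]-a[:,1]*b[:,0]).sum(),(a*b).sum())
    R=np.array([[np.cos(th),-np.sin(th)],[np.sin(th),np.cos(th)]]);o=B.mean(0)-R@A.mean(0);return th,o,R
E
python3 - <<'E'
from h import *
t=ctrl.capture("top");s=ctrl.capture("side")
d=np.radians
mk=lambda a:[-38*np.sin(d(a)),62+38*np.cos(d(a))]
def go(c,px,z,A):
    B=np.array([ray(c,p,zz)[0,:2] for p,zz in zip(px,z)]);A=np.array(A,float)
    th,o,R=fit(A,B);print(th,o,(A@R.T+o-B).round(1).tolist());return th,o,R
f=lambda L,k,x,y:[[a/k+x,b/k+y] for a,b in L]
A=[mk(-72),mk(-48),mk(48),[42,-30]]
go(t,f([(205,165),(166,179),(137,317),(462,200)],5,220,205),[36,36,36,47],A)
go(s,f([(105,348),(104,379),(260,440),(244,158)],4.4,290,215),[36,36,36,47],A)
th,o,R=go(t,f([(205,165),(166,179),(137,317),(462,200),(137,88),(605,507)],5,220,205),[36,36,36,47,34,34],A+[[65,110],[-65,-110]])
# leg: cross bar centre in both views
pt=f([(457,293)],5,220,205)[0];ps=f([(362,66)],4.4,290,215)[0]
best=[]
for a in np.arange(.6,1.1,.02):
    X=np.r_[R@[0,-95+85*np.cos(a)]+o,40+85*np.sin(a)]
    best.append((np.linalg.norm(proj(t,X)-pt),np.linalg.norm(proj(s,X)-ps),a))
print(min(best,key=lambda q:q[0]),min(best,key=lambda q:q[1]))
print("yaw",th,"base",R@[0,62]+o,"hinge",R@[0,-95]+o,"mark",R@mk(72)+o)
# stapler/speaker extents not needed
E
```

```text
-0.1847970510245525 [518.75453011 119.18481146] [[-0.4, 0.2], [0.2, -0.3], [0.0, 0.2], [0.1, -0.2]]
-0.18209000400652564 [518.24508349 122.62160381] [[-0.1, -0.2], [-0.2, -0.1], [0.3, -0.0], [0.1, 0.3]]
-0.1847584344844257 [518.18159877 118.94819849] [[-1.0, -0.0], [-0.3, -0.5], [-0.6, 0.0], [-0.4, -0.4], [3.0, 2.1], [-0.7, -1.1]]
(np.float64(0.8208506795733826), np.float64(2.7334773403644865), np.float64(0.7800000000000001)) (np.float64(1.5036561476816728), np.float64(0.8227243282165957), np.float64(0.7400000000000001))
yaw -0.1847584344844257 base [529.57156202 179.89299923] hinge [500.72923572  25.56503607] mark [496.20372667 198.07506634]
```

```bash
python3 -m jog '[{"delta_pos":[50,110,0],"angular":[0,0,0.15],"fingers":0.5},{"delta_pos":[75,165,0],"angular":[0,0,0.3],"fingers":0.5},{"delta_pos":[100,220,0],"angular":[0,0,0.45],"fingers":0.5},{"delta_pos":[125,280,0],"angular":[0,0,0.6],"fingers":0.5},{"delta_pos":[150,335,0],"angular":[0,0,0.75],"fingers":0.5},{"delta_pos":[175,390,-20],"angular":[0,0,0.92],"fingers":0.5},{"delta_pos":[200,445,-40],"angular":[0,0,0.92],"fingers":0.5},{"delta_pos":[225,500,-60],"angular":[0,0,0.92],"fingers":0.5},{"delta_pos":[250,555,-60],"angular":[0,0,0.92],"fingers":0.5},{"delta_pos":[275,605,-60],"angular":[0,0,0.92],"fingers":0.5}]' 40
python3 -m jog '[{"delta_pos":[20,45,-40],"angular":[0,0,0],"fingers":0.5},{"delta_pos":[20,45,-60],"angular":[0,0,0],"fingers":0.5},{"delta_pos":[20,45,-60],"angular":[0,0,0],"fingers":0.5},{"delta_pos":[20,45,-60],"angular":[0,0,0],"fingers":0.5}]'
```

```text
time_s: 1.55
eef_pos: [491.5, 96.7, 191.0]
ee_rot: [-0.0, 0.769, 0.639, -0.0]
force: [0.9, -2.1, 1.1]
grip_width: 0.5
grip_force: 0.0
time_s: 2.05
eef_pos: [511.5, 139.1, 132.5]
ee_rot: [0.0, 0.77, 0.638, 0.001]
force: [0.1, -0.3, -0.1]
grip_width: 0.501
grip_force: 0.0
```

```bash
python3 -m jog '[{"delta_pos":[18.5,43,0],"angular":[0,0,0],"fingers":0.5},{"delta_pos":[18.5,43,-20],"angular":[0,0,0],"fingers":0.5},{"delta_pos":[18.5,43,-25],"angular":[0,0,0],"fingers":0.5},{"delta_pos":[18.5,43,-25],"angular":[0,0,0],"fingers":0.5}]'
python3 - <<'E'
from h import *
v=[]
for n,(x,y) in (("top",(210,200)),("side",(290,190))):
    c=ctrl.capture(n);v.append(cv2.resize(c["pixels"][y:y+130,x:x+130],(400,400),interpolation=cv2.INTER_CUBIC))
cv2.imwrite("pics/a1.png",np.hstack(v));print(ctrl.sense()["eef_pos"])
E
```

```text
time_s: 2.55
eef_pos: [529.8, 182.0, 107.2]
ee_rot: [0.0, 0.77, 0.638, 0.0]
force: [0.1, -0.1, -0.1]
grip_width: 0.501
grip_force: 0.0
[529.98660667 182.14248686 107.4553906 ]
```

View pics/a1.png

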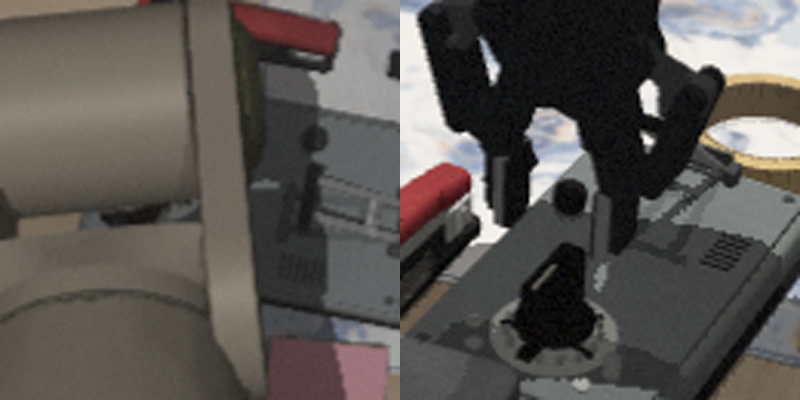

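The side view shows the fingers straddling the knob bar: tips at about (510,200) and (610,235) in the crop, with the bar top at (558,265) between them. I descend and close.

```bash
python3 -m jog '[{"delta_pos":[0,0,-20],"angular":[0,0,0],"fingers":0.5},{"delta_pos":[0,0,-41],"angular":[0,0,0],"fingers":0.5},{"delta_pos":[0,0,-41],"angular":[0,0,0],"fingers":0.5},{"delta_pos":[0,0,-41],"angular":[0,0,0],"fingers":0.1},{"delta_pos":[0,0,-41],"angular":[0,0,0],"fingers":0.1},{"delta_pos":[0,0,-41],"angular":[0,0,0],"fingers":0.1},{"delta_pos":[0,0,-41],"angular":[0,0,0],"fingers":0.1},{"delta_pos":[0,0,-41],"angular":[0,0,0],"fingers":0.1}]' 40
```

```text
time_s: 3.65
eef_pos: [530.6, 182.5, 66.7]
ee_rot: [0.001, 0.769, 0.639, 0.001]
force: [2.0, -1.5, 6.1]
grip_width: 0.156
grip_force: 41.5
```

```bash
python3 -m jog '[{"delta_pos":[0,0,3],"angular":[0,0,0],"fingers":0.1},{"delta_pos":[0,0,6],"angular":[0,0,0],"fingers":0.1},{"delta_pos":[0,0,9.5],"angular":[0,0,0],"fingers":0.1},{"delta_pos":[0,0,9.5],"angular":[0,0,0],"fingers":0.1},{"delta_pos":[0,0,9.5],"angular":[0,0,0],"fingers":0.1}]'
python3 - <<'E'
from h import *
c=ctrl.capture("side");v=cv2.resize(c["pixels"][190:320,290:420],(500,500),interpolation=cv2.INTER_CUBIC)
cv2.imwrite("pics/a2.png",v);print(ctrl.sense()["joints"])
E
```

```text
time_s: 4.28
eef_pos: [530.6, 182.5, 75.5]
ee_rot: [0.001, 0.769, 0.639, 0.001]
force: [4.5, -0.7, 0.3]
grip_width: 0.157
grip_force: 40.8
[ 1.22546238e-01  5.79858434e-01  1.58435422e+00 -2.72583319e-04
  9.74363010e-01  3.07822413e-01]
```

View pics/a2.png

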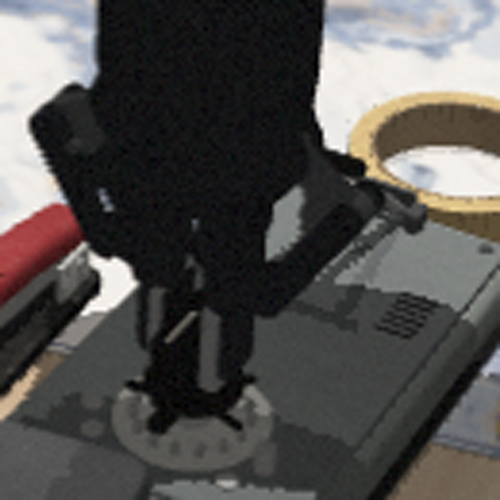

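The knob is out: its keys stand clear above the pin ring at (180,415). I now turn it +1.257 rad.

```bash
python3 -m jog '[{"delta_pos":[0,0,0],"angular":[0,0,0.14],"fingers":0.1},{"delta_pos":[0,0,0],"angular":[0,0,0.28],"fingers":0.1},{"delta_pos":[0,0,0],"angular":[0,0,0.42],"fingers":0.1},{"delta_pos":[0,0,0],"angular":[0,0,0.56],"fingers":0.1},{"delta_pos":[0,0,0],"angular":[0,0,0.7],"fingers":0.1},{"delta_pos":[0,0,0],"angular":[0,0,0.84],"fingers":0.1},{"delta_pos":[0,0,0],"angular":[0,0,0.98],"fingers":0.1},{"delta_pos":[0,0,0],"angular":[0,0,1.12],"fingers":0.1},{"delta_pos":[0,0,0],"angular":[0,0,1.257],"fingers":0.1},{"delta_pos":[0,0,0],"angular":[0,0,1.257],"fingers":0.1}]'
python3 -m jog '[{"delta_pos":[0,0,0],"angular":[0,0,0],"fingers":0.1},{"delta_pos":[0,0,0],"angular":[0,0,0],"fingers":0.1}]'
python3 - <<'E'
from h import *
c=ctrl.capture("side");v=cv2.resize(c["pixels"][190:320,290:420],(500,500),interpolation=cv2.INTER_CUBIC)
cv2.imwrite("pics/a3.png",v);s=ctrl.sense();print(s["wrist_torque"])
E
```

```text
time_s: 5.58
eef_pos: [529.3, 181.7, 75.0]
ee_rot: [-0.0, 0.246, 0.969, -0.001]
force: [-0.5, -5.3, 1.7]
grip_width: 0.155
grip_force: 41.0
time_s: 5.82
eef_pos: [529.2, 181.7, 75.0]
ee_rot: [-0.0, 0.247, 0.969, -0.001]
force: [0.3, -6.3, 1.5]
grip_width: 0.152
grip_force: 41.0
[-1.06758121  0.14169601  0.03686784]
```

View pics/a3.png

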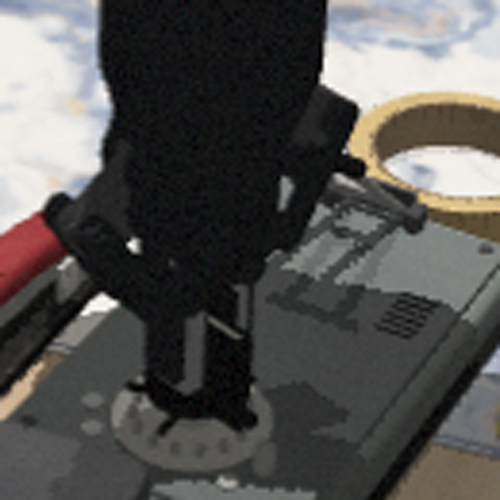

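The pointer nose at about (247,420) faces the post near (265,455), and the measured turn is 1.256 rad. I push it in.

```bash
python3 -m jog '[{"delta_pos":[0,0,-3],"angular":[0,0,0],"fingers":0.1},{"delta_pos":[0,0,-6],"angular":[0,0,0],"fingers":0.1},{"delta_pos":[0,0,-9],"angular":[0,0,0],"fingers":0.1},{"delta_pos":[0,0,-10],"angular":[0,0,0],"fingers":0.1},{"delta_pos":[0,0,-10],"angular":[0,0,0],"fingers":0.1}]'
```

```text
time_s: 6.5
eef_pos: [529.4, 181.8, 66.6]
ee_rot: [-0.0, 0.247, 0.969, -0.001]
force: [-6.8, -8.0, 17.4]
grip_width: 0.157
grip_force: 43.3
```

```bash
python3 -m jog '[{"delta_pos":[0,0,-8.5],"angular":[0,0,0],"fingers":0.4},{"delta_pos":[0,0,-8],"angular":[0,0,0],"fingers":0.4},{"delta_pos":[0,0,-8],"angular":[0,0,0],"fingers":0.4},{"delta_pos":[0,0,20],"angular":[0,0,0],"fingers":0.4},{"delta_pos":[0,0,60],"angular":[0,0,0],"fingers":0.4},{"delta_pos":[-20,-30,110],"angular":[0,0,0],"fingers":0.2},{"delta_pos":[-60,-80,110],"angular":[0,0,0],"fingers":0},{"delta_pos":[-110,-110,110],"angular":[0,0,0],"fingers":0},{"delta_pos":[-140,-140,110],"angular":[0,0,0],"fingers":0},{"delta_pos":[-140,-140,110],"angular":[0,0,0],"fingers":0}]'
python3 - <<'E'
from h import *
v=[]
for n,(x,y) in (("top",(210,200)),("side",(300,200))):
    c=ctrl.capture(n);v.append(cv2.resize(c["pixels"][y:y+125,x:x+125],(400,400),interpolation=cv2.INTER_CUBIC))
cv2.imwrite("pics/a4.png",np.hstack(v));s=ctrl.sense();print(s["eef_pos"],s["ee_rot"])
E
```

```text
time_s: 7.75
eef_pos: [388.0, 41.8, 175.1]
ee_rot: [-0.0, 0.248, 0.969, 0.0]
force: [0.9, 0.2, 0.3]
grip_width: -0.001
grip_force: 0.0
[389.81112854  42.67685921 175.20350201] [2.68545472e-04 2.47202989e-01 9.68963660e-01 1.87745758e-04]
```

View pics/a4.png

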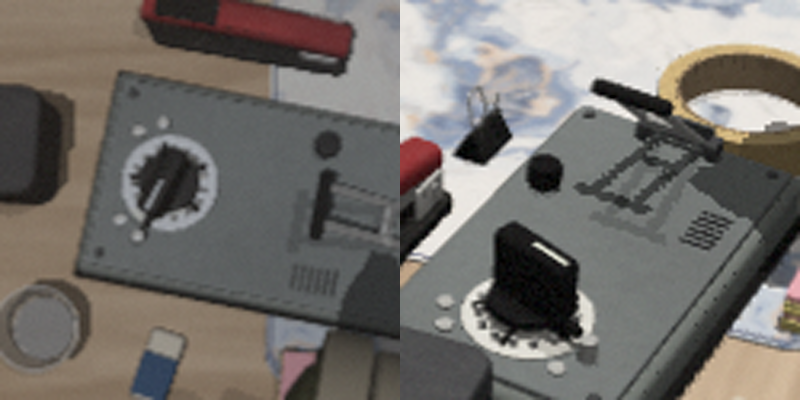

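The pointer aims at the post (about (140,235) in the top crop), with the keys down and the other things unmoved. The leg is still at about 0.76 rad. Next I bring the shut fingers to the knob's side of the cross bar.

```bash
python3 -m jog '[{"delta_pos":[40,25,0],"angular":[0,0,0.15],"fingers":0},{"delta_pos":[90,55,0],"angular":[0,0,0.316],"fingers":0},{"delta_pos":[129,78,0],"angular":[0,0,0.316],"fingers":0},{"delta_pos":[129,78,-10],"angular":[0,0,0.316],"fingers":0},{"delta_pos":[129,78,-50],"angular":[0,0,0.316],"fingers":0},{"delta_pos":[129,78,-72],"angular":[0,0,0.316],"fingers":0},{"delta_pos":[129,78,-72],"angular":[0,0,0.316],"fingers":0}]'
python3 - <<'E'
from h import *
c=ctrl.capture("side");v=cv2.resize(c["pixels"][190:320,290:420],(500,500),interpolation=cv2.INTER_CUBIC)
cv2.imwrite("pics/a5.png",v);s=ctrl.sense();print(s["eef_pos"],s["force"])
E
```

```text
time_s: 8.72
eef_pos: [517.4, 120.9, 101.3]
ee_rot: [-0.002, 0.091, 0.996, -0.0]
force: [0.4, 0.1, 0.7]
grip_width: -0.001
grip_force: 0.0
[518.20151871 120.8401279  102.67925042] [-0.29632294 -1.19299353  0.16505067]
```

View pics/a5.png

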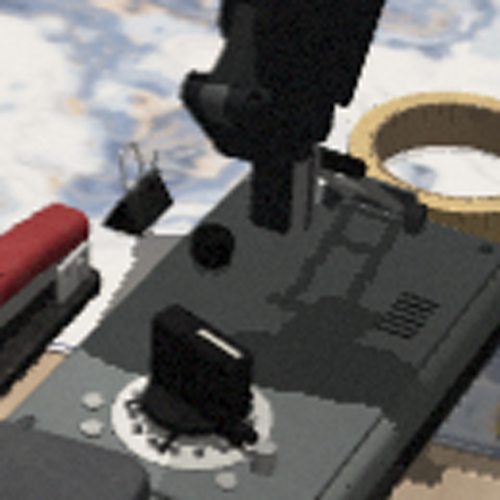

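The finger stands on the knob side of the cross bar, with its tip near (270,225). I push along the arc.

```bash
python3 -m jog '[{"delta_pos":[-1.5,-8,0],"angular":[0,0,0],"fingers":0},{"delta_pos":[-2.7,-14.7,0.5],"angular":[0,0,0],"fingers":0},{"delta_pos":[-3.7,-20,5],"angular":[0,0,0],"fingers":0},{"delta_pos":[-4.7,-25,9],"angular":[0,0,0],"fingers":0},{"delta_pos":[-5.6,-30,13],"angular":[0,0,0],"fingers":0},{"delta_pos":[-6.6,-35.5,16],"angular":[0,0,0],"fingers":0},{"delta_pos":[-7.6,-41,19],"angular":[0,0,0],"fingers":0},{"delta_pos":[-8.4,-45,20.5],"angular":[0,0,0],"fingers":0},{"delta_pos":[-9.1,-49,22],"angular":[0,0,0],"fingers":0},{"delta_pos":[-9.1,-49,22],"angular":[0,0,0],"fingers":0}]'
```

```text
time_s: 10.02
eef_pos: [509.2, 71.1, 124.7]
ee_rot: [-0.0, 0.091, 0.996, -0.0]
force: [-0.4, 0.3, -0.5]
grip_width: 0.0
grip_force: 0.0
```

```bash
python3 -m jog '[{"delta_pos":[-0.7,-4,1.2],"angular":[0,0,0],"fingers":0},{"delta_pos":[-1.5,-8,2.2],"angular":[0,0,0],"fingers":0},{"delta_pos":[-1.5,-8,2.2],"angular":[0,0,0],"fingers":0},{"delta_pos":[-1.5,-8,2.2],"angular":[0,0,0],"fingers":0}]'
```

```text
time_s: 10.52
eef_pos: [507.9, 63.5, 127.0]
ee_rot: [-0.0, 0.091, 0.996, -0.0]
force: [-0.3, 0.3, 0.7]
grip_width: -0.002
grip_force: 0.0
```

```bash
python3 -m jog '[{"delta_pos":[-0.7,-4,0.5],"angular":[0,0,0],"fingers":0},{"delta_pos":[-0.7,-4,0.5],"angular":[0,0,0],"fingers":0}]';python3 -m jog '[{"delta_pos":[-0.7,-4,0],"angular":[0,0,0],"fingers":0},{"delta_pos":[-0.7,-4,0],"angular":[0,0,0],"fingers":0}]'
```

```text
time_s: 10.78
eef_pos: [507.4, 61.4, 127.4]
ee_rot: [0.0, 0.092, 0.996, 0.002]
force: [4.1, 13.6, -2.7]
grip_width: -0.002
grip_force: 7.0
time_s: 11.02
eef_pos: [507.2, 60.2, 127.7]
ee_rot: [0.001, 0.092, 0.996, 0.005]
force: [8.5, 32.4, -2.6]
grip_width: -0.001
grip_force: 16.8
```

Force rose sharply at the expected stop position, so the leg is against its stop. I back off and check.

```bash
python3 -m jog '[{"delta_pos":[2,10,0],"angular":[0,0,0],"fingers":0},{"delta_pos":[5,25,0],"angular":[0,0,0],"fingers":0},{"delta_pos":[5,30,20],"angular":[0,0,0],"fingers":0},{"delta_pos":[5,30,70],"angular":[0,0,0],"fingers":0},{"delta_pos":[-40,0,90],"angular":[0,0,0],"fingers":0},{"delta_pos":[-85,-30,90],"angular":[0,0,0],"fingers":0},{"delta_pos":[-120,-80,90],"angular":[0,0,0],"fingers":0},{"delta_pos":[-130,-140,90],"angular":[0,0,0],"fingers":0},{"delta_pos":[-130,-190,90],"angular":[0,0,0],"fingers":0},{"delta_pos":[-130,-190,90],"angular":[0,0,0],"fingers":0}]'
python3 - <<'E'
from h import *
v=[]
for n,(x,y) in (("top",(210,200)),("side",(300,200))):
    c=ctrl.capture(n);im=c["pixels"].copy()
    for a,col in((1.2,(0,0,255)),(1.35,(0,255,0))):
        X=[501.1+.183*85*np.cos(a),27.6+.983*85*np.cos(a),40+85*np.sin(a)];q=proj(c,X)[0];print(n,a,(q-[x,y])*3.2)
    v.append(cv2.resize(im[y:y+125,x:x+155],None,fx=2.58,fy=2.58,interpolation=cv2.INTER_CUBIC))
cv2.imwrite("pics/a6.png",np.hstack(v));s=ctrl.sense();print(s["eef_pos"])
E
```

```text
time_s: 12.28
eef_pos: [376.4, -136.9, 217.7]
ee_rot: [0.0, 0.094, 0.996, -0.0]
force: [0.2, 0.6, 0.6]
grip_width: -0.001
grip_force: 0.0
top 1.2 [372.90947427 213.19378374]
top 1.35 [394.55888298 216.99214573]
side 1.2 [265.52246094  27.02118561]
side 1.35 [277.30735213   8.95685537]
[ 376.48151237 -134.22326121  217.49509363]
```

View pics/a6.png

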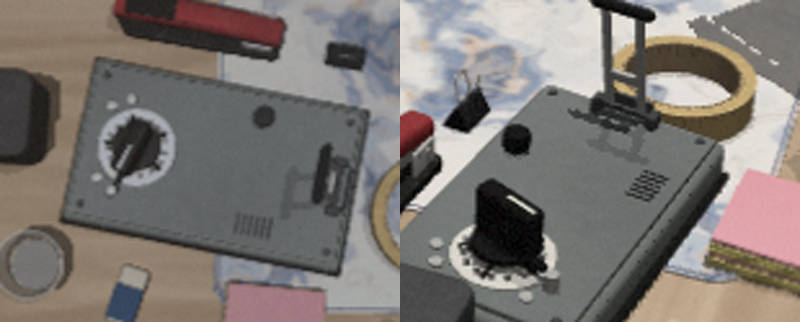

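The leg's cross bar at (323,174) in the top crop and (627,8) in the side crop matches the prediction for 1.35 rad ((318,175) and (624,7)). The pointer is still at the post and the neighbours have not moved.

```bash
python3 -c "
from rig import ctrl
print(ctrl.finish_job())"
```

```text
the job is handed in; nothing more can be done
None
```

I handed the job in at about 12 s on the robot's clock; the hand-in call gave no verdict. In the last pictures the prop leg is at its stop, the alarm knob is pushed in with its pointer at the tall post, and nothing else looks moved.

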